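# Find the stop hole by feel and set the drilling jig

### The arm

A 7-joint arm with a two-finger parallel gripper is mounted at the origin on the work surface. World frame = base frame: x ahead of the robot, y to its left, z up, the work surface at z = 0. Lengths are in m, angles in rad, forces in N, time in s.
With the tool pointing down it reaches from about 0.4 to 0.85 m from the base axis. Payload 10.4 kg.
Tool frame: the origin (TCP) lies midway between the tips of the shut fingers; the grasp point (between the pads) lies manip.grip_depth behind it (manip.grip_depth is the distance from the TCP to the grasp point, in m); z points along the fingers, x is the direction in which the jaws open and shut, and the axes are right-handed (so a half turn about z gives the same grasp; the last joint's range is limited). The gripper opens to 85 mm and grips with 20 to 120 N. Pads are 22 mm wide; open, the fingers measure 114 mm over their backs; the gripper's body (76 mm by 85 mm) begins 54 mm behind the grasp point. The pads swing forward as they close: fully open they stand 13 mm farther back than shut.
Start: joints at [-1.191, 0.332, -0.065, 1.46, 0.022, 1.35, -0.088], TCP at [0.245, 0.575, 0.231] pointing down, gripper open.
Joint ranges: [-2.6, 2.6], [-0.5, 2.12], [-1.47, 1.34], [0.16, 2.42], [-1.27, 4.41], [0.06, 2.06], [-2.6, 2.6]. Speed limits (rad/s): [2.22, 2.22, 2.79, 2.79, 3.14, 3.14, 3.14].

### API

Orientations are given as a unit quaternion [x, y, z, w].
In Python, from workcell import manip gives the robot as it stands. The module is installed in compiled form; this text tells all that it offers.
- The arm moves only by the tool send_rows, never from a script. Its argument "steps" is a list of rows, each a list of 2 entries, a list of its own where there are three numbers: the shift along the tool's x, y, z in m, then the turn about the tool's z in rad. In form: [[[x, y, z], spin], ...]. A call has exactly 8 rows; each row is the pose to reach, as a shift and turn from the pose commanded when the call began, along the tool's axes at that moment; what a row does not reach only later rows make up. A row lasts 1/8 s, in which the tool goes at most 62.5 mm and 10.7 degrees, less where a joint would pass 70% of its speed; a pose out of reach is approached as far as the arm can. A call with a gripper value outside its range is refused whole. "hand" is the opening, from 0 (shut) to 1 (fully open), set as the call begins (left out, the last holds). The fingers move at their own pace and stop on an object; "force" is the grip in N (left out, the last holds). Time passes only in rows, so rows that repeat a pose let the fingers close, or fill a call up. It gives the time, the measured TCP pose, the force and the opening at its end, in the units of the state.
- manip.get_obs(): the state, without advancing time (a new reading comes with each control period).
- manip.camera(name): name is "side" or "top" or "wrist"; returns (picture, depth): 400x640x3 uint8, red, green, blue; 400x640 float32, m along the optical axis (not along the pixel's ray), 0 where there is no reading.
- manip.camera_info(name): a dict with "intrinsics" (3x3 intrinsics, pixels), "pose" (4x4, takes a point from camera to world coordinates); the wrist camera has in their place "T_tool_cam" (4x4, takes a point from camera to tool coordinates, whose origin is the TCP and whose axes are the tool frame's). Camera axes: x right, y up, looking along -z (the intrinsics and any distortion apply to the point x, -y, -z); pixel columns grow to the right and rows downward; lengths in m; the calibration is good to about 2 mm. A picture is of the moment at which its call begins: read the wrist's pose just before it. camera_info takes no time and is no camera call.
- manip.hand_in(): hands the job in, once; it reports no verdict.
The state is a dict: "clock": time; "joint_pos": joint angles; "joint_velocities": joint speeds; "tau": joint torques, N m; "position": TCP position; "ee_rot": TCP orientation; "ft_force": force on the tool from outside, world axes, zero at the start; "torque": the same for the moment, N m; "grip_width": opening from 0.0 (shut) to 1.0 (fully open).
Only numpy, scipy, OpenCV 4.12 (cv2) and the standard library are available. Lean on these libraries where they do the work, as an engineer would, in place of code of your own. Each camera call takes 0.05 s, during which the arm holds its last target.

### The job

Set up the drilling jig: draw the straight-knobbed steel stop pin out of the drill-bit rack, slide its nose with light pressure along the floor of the jig's slot until it drops into the one unmarked blind hole there, and push it fully home so that its flange sits on the bed. Then slide the aluminium bar along between the guides, under the bridge, until its end butts against the pin, and let go. Feel your way: never lean on the pin, or ram it with the bar, with more than about 40 newtons, and leave the other tools where they lie.

Things in the scene. Friction and masses are not known exactly. Their poses are not given: they have to be found in the camera images.
- jig: Fixed drilling jig: dark iron bed 90 mm wide (its x), 420 mm long (its y), top 34 mm above the origin (middle of its underside, on the bench). Two guides run the whole length on the bed: inner faces x = -23 and +23 mm, tops z = 40. Lugs 12 mm high reach to x = -69 and +69 mm at y = -170 and +170 mm.
- slot (a point): Middle of the slot's floor, at x 0, y 95, z 28 mm of the jig, axes as the jig's. The slot is 14 mm wide (x) and 100 mm long (y), its flat floor 6 mm below the bed top. In the floor is one round blind hole, 11 mm wide, 24 mm deep, on the slot's middle line (x = 0), anywhere from 30 mm before (-y) to 30 mm beyond this point: drilled for the day's job, given in no reading.
- bridge (a point): Middle of the bridge with drill bush that spans the guides, at bed-top level, at x 0, y -12.5, z 34 mm of the jig. The bridge is 35 mm long (y), leaves 16 mm clear height above the bed and is 32 mm high to the top of the bush. The bar passes below it.
- pin_knob (a point): Centre of the steel stop pin's knob, z up the pin. Knob: straight ribbed cylinder 18 mm wide, 44 mm tall; below it a flange 24 mm wide, 12 mm thick, then the shank, 10 mm wide, 28 mm long; about 150 g. This point is 34 mm above the flange's underside, 62 mm above the tip. It starts upright in either big socket of the rack, flange on the rack's top. Home, the flange rests on the bed.
- pin_shank: The pin's shank: origin at the centre of its tip (flat nose 7 mm wide, 2 mm chamfer), z up the pin. The tip is at jig z = 28 mm while it slides on the slot floor and at jig z = 6 mm when the pin is home, 22 mm down the hole.
- bar_nose (a point): Middle of the leading end face of the loose aluminium bar: 44 mm wide, 170 mm long, 10 mm thick, about 200 g, flat on the bed between the guides with 1 mm play each side, nose near or under the bridge. y runs from tail to nose, as the jig's y. When this face touches the flange, the pin's axis is 12 mm ahead of it.
- bar: The same bar: origin in the middle of its underside, y towards its nose, z up.
- bar_tail (a point): Middle of the bar's trailing end face, 170 mm behind the nose, 5 mm above the bed: the face to push on. The bed reaches 10 to 40 mm beyond it at the start.
- rack: Slim grey drill-bit rack, fixed: block 240 mm long (its x), 34 mm wide, 44 mm high, origin in the middle of its underside. Sockets 11.5 mm wide, 30 mm deep at x = -85 and x = -10 mm hold the stop pin and a hand countersink; six bits stand from x = +45 to +112 mm, up to 128 mm above the bench.
- countersink_grip (a point): Hand countersink in the rack's other socket: pear-shaped wooden grip up to 33 mm wide, 64 mm tall; this point is in the grip, 32 mm above the rack's top. Leave it there.
- speed_square: Yellow plastic speed square, a triangle with 175 mm legs, lying flat, up to 16 mm high; origin under its middle. Leave alone.
- scribe: Stainless steel scribe, 145 mm long, 8 mm thick, lying along its x; origin under its middle. Leave alone.
- pencil: Carpenter's pencil, 185 mm long, lying along its x; origin under its middle. Leave alone.
- crank_drill: Red hand drill with crank, lying on its side along its x, about 300 mm long, up to 81 mm high; origin under its gear wheel. Leave alone.
- washer_box: Grey box of washers with a clear clip lid, 90 x 140 x 40 mm; origin under its middle. Leave alone.
- file: Flat file with wooden handle, 270 mm long, lying along its x; origin under it. Leave alone.

How it is judged:
On the way, in this order (a step that is already met when the one before it is completed fails the run):
1. the pin's nose bears on the slot's floor (z of pin_shank in the frame of jig between 0.0255 and 0.03 m and y of pin_shank in the frame of jig between 0.045 and 0.145 m and x of pin_shank in the frame of jig between -0.006 and 0.006 m and contact force between pin_shank and anything else above 0.5 N), for 0.1 s.
2. the stop pin stands home in the blind hole: tip within 1.5 mm of full depth, upright, while the bar is still clear of it (z of pin_shank in the frame of jig between 0.003 and 0.0075 m and y of pin_shank in the frame of jig between 0.055 and 0.135 m and x of pin_shank in the frame of jig between -0.003 and 0.003 m and angle between pin_shank's own z axis and vertical below 0.09 rad and y of pin_shank in the frame of bar_nose above 0.025 m), for 0.2 s.
At the end, for the whole second after the job is handed in: The pin is in the blind hole of the slot, upright within 0.09 rad, its flange on the bed within 1.5 mm; the bar lies flat on the bed between the guides, in line with them within 0.06 rad, its nose no more than 2.5 mm from the flange; all released and at rest (z of pin_shank in the frame of jig between 0.003 and 0.0075 m and y of pin_shank in the frame of jig between 0.055 and 0.135 m and x of pin_shank in the frame of jig between -0.003 and 0.003 m and angle between pin_shank's own z axis and vertical below 0.09 rad and y of pin_shank in the frame of bar_nose between 0.009 and 0.0145 m and angle between the y axis of bar_nose and the y axis of jig, either way round below 0.06 rad and z of bar_nose in the frame of jig between 0.037 and 0.041 m and x of bar_nose in the frame of jig between -0.004 and 0.004 m and linear speed of pin_shank below 0.01 m/s and angular speed of pin_shank below 0.1 rad/s); the robot touches nothing.
It fails at once if the pin's shank is pressed on anything with more than 40 N (contact force between pin_shank and anything else above 40 N).
It fails at once if the bar is rammed against the pin with more than 40 N (contact force between bar and stop_pin above 40 N).
It fails at once if a tool that has no part in the job is moved more than 25 mm (distance of any of speed_square, scribe, pencil, crank_drill, washer_box, file, countersink_grip from where it was at the start of the episode above 0.025 m).
It also fails if it takes over 69 s, if anything falls off the work surface, if the arm or the gripper's body presses on something with over 40 N, if the wrist force passes 120 N, or if a joint passes its speed limit or range.

## Working session

There is one attempt and no reset: what is moved stays moved. The work goes in short steps, Python scripts to look and compute and a tool call to move; the robot and the scene stay as the last step left them, time stands still between calls to the robot, and variables do not carry over. Pictures are saved under pics/ and viewed, and the job is handed in when it is done.

Besides the shell and the picture viewer there is one more tool, called after ">>>" in YAML: its name, and indented under it one key for each argument. send_rows: Moves the arm, as the interface text tells. Its arguments: {"type":"object","properties":{"steps":{"type":"array"},"hand":{"type":"number"},"force":{"type":"number"}},"required":["steps"]}

```bash
mkdir -p pics; cat > h.py <<'E'
import numpy as np, cv2
from workcell import manip
from scipy.spatial.transform import Rotation as R
def snap(n,fn):
    o=manip.get_obs(); im,d=manip.camera(n); cv2.imwrite('pics/'+fn+'.png',im[:,:,::-1]); np.savez('pics/'+fn+'.npz',im=im,d=d,pos=o['position'],q=o['ee_rot']); return im,d,o
def pose(n,o=None):
    ci=manip.camera_info(n); K=np.array(ci['intrinsics'])
    if 'pose' in ci: return K,np.array(ci['pose'])
    T=np.eye(4);T[:3,:3]=R.from_quat(o['ee_rot']).as_matrix();T[:3,3]=o['position']
    return K,T@np.array(ci['T_tool_cam'])
def ray(K,T,u,v):
    d=np.array([(u-K[0,2])/K[0,0],-(v-K[1,2])/K[1,1],-1.]); return T[:3,3],T[:3,:3]@d
def onplane(K,T,u,v,z):
    c,d=ray(K,T,u,v); return c+d*(z-c[2])/d[2]
def cloud(K,T,D):
    v,u=np.mgrid[0:D.shape[0],0:D.shape[1]]
    P=np.stack([(u-K[0,2])/K[0,0]*D,-(v-K[1,2])/K[1,1]*D,-D],-1)
    return P@T[:3,:3].T+T[:3,3]
E
python3 - <<'E'
from h import *
o=manip.get_obs(); print(o, manip.grip_depth)
for n in('side','top','wrist'):
    im,d,o=snap(n,n+'0'); print(n,manip.camera_info(n), (d==0).mean())
E
```

```text
{'clock': 0.0, 'joint_pos': array([-1.19064107,  0.33286755, -0.06467198,  1.46094584,  0.02158855,
        1.34990479, -0.08851883]), 'joint_velocities': array([-1.39407544e-03, -2.26171153e-03,  4.38986630e-04, -6.28297947e-05,
       -7.57045131e-04,  9.32812670e-04, -8.86648596e-04]), 'tau': array([-1.24566200e-04, -6.25433135e+01,  4.93632106e-02, -3.91614854e+01,
        1.63478771e-02,  9.58880380e-03, -6.55643177e-06]), 'position': array([0.2448402 , 0.57463406, 0.2305164 ]), 'ee_rot': array([ 8.34259708e-01,  5.51371226e-01, -5.78241190e-04,  4.21148411e-04]), 'ft_force': array([-0.08815405, -0.21198293,  0.38813623]), 'torque': array([-0.00947063, -0.04079165, -0.00802873]), 'grip_width': 0.9995005321203546} 0.0187
side {'intrinsics': array([[399.99512851,   0.        , 318.28894532],
       [  0.        , 399.99512851, 198.1577775 ],
       [  0.        ,   0.        ,   1.        ]]), 'pose': array([[ 0.75148098,  0.50835608, -0.42053589,  0.1376957 ],
       [-0.65963438,  0.56675187, -0.49363428, -0.57411547],
       [-0.01260249,  0.6483567 ,  0.7612324 ,  0.87043191],
[... 361 characters left out ...]
649, -0.04953105],
       [-0.00766551,  0.07659817,  0.99703258,  1.2625576 ],
       [ 0.        ,  0.        ,  0.        ,  1.        ]])} 0.0038671875
wrist {'intrinsics': array([[285.08393217,   0.        , 321.49503224],
       [  0.        , 285.08393217, 195.24301805],
       [  0.        ,   0.        ,   1.        ]]), 'T_tool_cam': array([[ 9.99999918e-01,  3.32250666e-04, -2.33252191e-04,
         1.17751717e-03],
       [ 2.53630131e-04, -9.59982381e-01, -2.80060286e-01,
        -7.14753161e-02],
       [-3.16968210e-04,  2.80060203e-01, -9.59982386e-01,
        -1.41826532e-01],
       [ 0.00000000e+00,  0.00000000e+00,  0.00000000e+00,
         1.00000000e+00]])} 0.0040234375
```

View pics/top0.png

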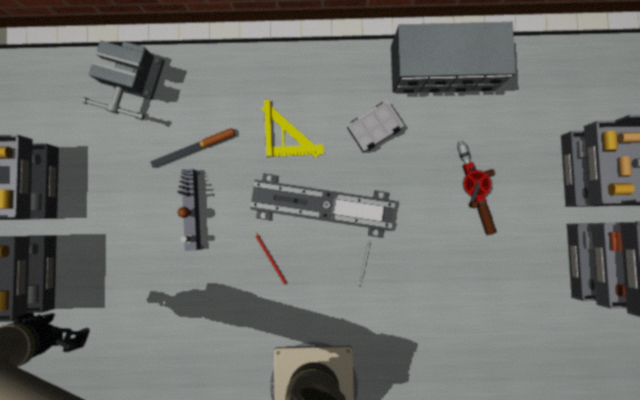

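View pics/side0.png

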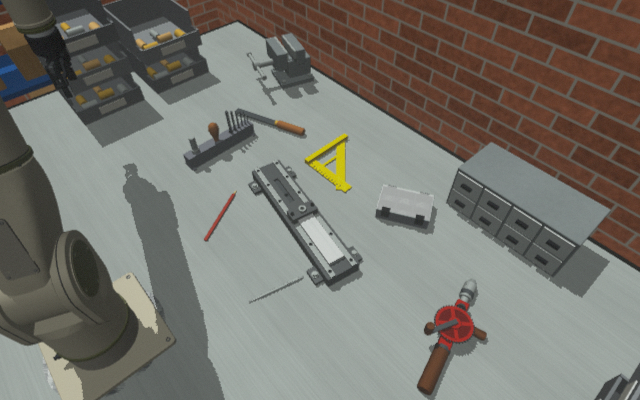

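View pics/wrist0.png

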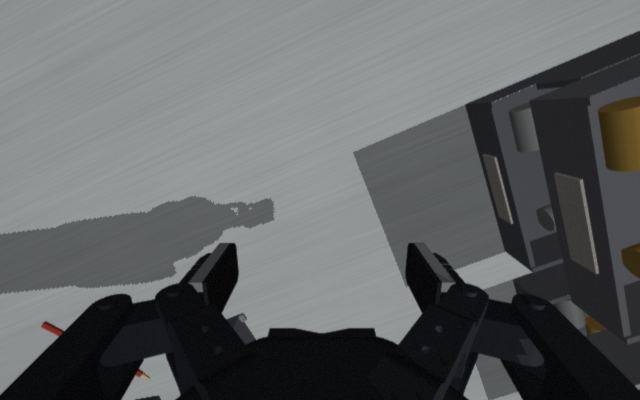

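Top view: rack around (192,210) with the light pin knob near (185,240) and the countersink at (183,212); jig spans (252,193)–(397,217), slot on the left, bar on the right. Measuring.

```bash
python3 - <<'E'
from h import *
for n,(x0,y0,x1,y1) in {'top':(150,150,410,260),'side':(170,90,370,300)}.items():
    f=np.load(f'pics/{n}0.npz'); im=f['im'][y0:y1,x0:x1,::-1]; s=min(800/(x1-x0),600/(y1-y0))
    cv2.imwrite(f'pics/{n}0z.png',cv2.resize(im,None,fx=s,fy=s,interpolation=cv2.INTER_CUBIC)); print(n,s)
K,T=pose('top'); f=np.load('pics/top0.npz');P=cloud(K,T,f['d'])
# jig mask: heights>0.006 within area
m=(P[...,2]>0.026)&(P[...,2]<0.08)
n,l,st,c=cv2.connectedComponentsWithStats(m.astype(np.uint8))
for i in range(1,n):
    if st[i,4]>100: 
        q=P[l==i]; r=cv2.minAreaRect((q[:,:2]*1000).astype(np.float32)); print(st[i],c[i].round(),r,np.percentile(q[:,2],[5,50,95]))
E
```

```text
top 3.076923076923077
side 2.857142857142857
[392  36 113  57 833] [438.  83.] ((889.6256103515625, -391.6427001953125), (350.9354248046875, 134.6199951171875), 65.32801055908203) [0.03055782 0.05025442 0.07661676]
[138  66  13  17 103] [143.  74.] ((942.12109375, 485.9558410644531), (7.863724708557129, 53.03954315185547), 71.93575286865234) [0.02864814 0.04780172 0.07578246]
[ 347  100   57   51 1530] [375. 125.] ((765.585205078125, -201.98773193359375), (101.40007019042969, 144.57577514648438), 31.05799102783203) [0.03493206 0.03940724 0.04357739]
[565 131  55  76 692] [574. 169.] ((621.4839477539062, -837.6615600585938), (221.15774536132812, 146.19439697265625), 0.6063986420631409) [0.02798467 0.04564486 0.05709826]
[577 140   9  18 122] [581. 149.] ((681.2189331054688, -808.9342041015625), (50.132408142089844, 16.157974243164062), 1.0235347747802734) [0.02728965 0.03673011 0.04270923]
[ 17 143  37  76 768] [ 46. 181.] ((621.049560546875, 795.8318481445312), (69.15876007080078, 222.4462890625), 87.5875473022461) [0.02862368 0.04638887 0.05914936]
[ 462  162   34   73 1040] [479. 1
[... 798 characters left out ...]
09 0.04627682 0.05669622]
[584 232   8  17 122] [588. 240.] ((411.3863830566406, -808.131103515625), (14.687625885009766, 46.789085388183594), 88.64547729492188) [0.02814094 0.03606394 0.0435282 ]
[ 27 235  25  78 759] [ 44. 274.] ((352.25201416015625, 787.4764404296875), (58.3209342956543, 220.29092407226562), 85.76396942138672) [0.02894513 0.04601999 0.05788249]
[ 28 285  11  19 179] [ 32. 293.] ((291.263671875, 814.9461669921875), (50.53139877319336, 32.34367752075195), 0.7152465581893921) [0.02876824 0.03926846 0.04532254]
[288 363  52  27 297] [315. 371.] ((51.0831298828125, -3.974334716796875), (142.1103973388672, 52.89305877685547), 86.9385757446289) [0.03035141 0.05427482 0.07874019]
```

View pics/top0z.png

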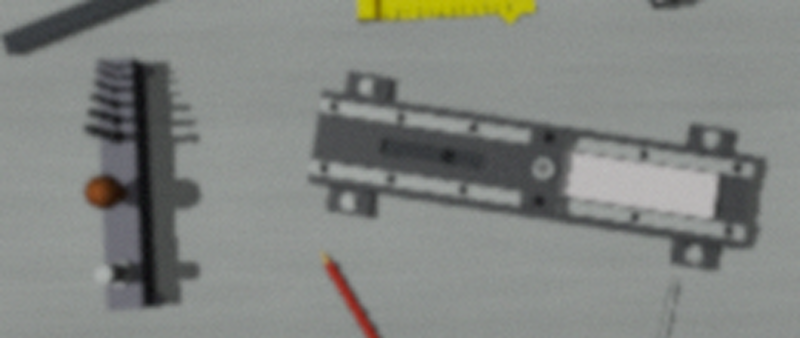

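View pics/side0z.png

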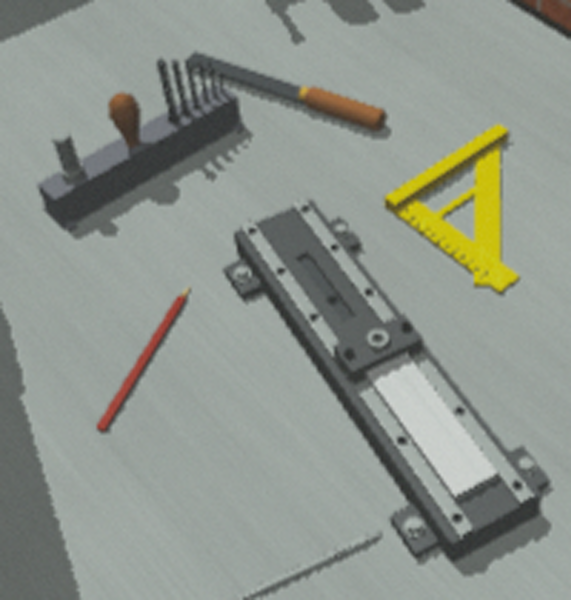

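```bash
cat >> h.py <<'E'
def tri(uv):
    # uv: list of (K,T,u,v)
    A=np.zeros((3,3));b=np.zeros(3)
    for K,T,u,v in uv:
        c,d=ray(K,T,u,v); d=d/np.linalg.norm(d); M=np.eye(3)-np.outer(d,d); A+=M;b+=M@c
    p=np.linalg.solve(A,b); return p,[np.linalg.norm(np.cross(p-ray(K,T,u,v)[0],ray(K,T,u,v)[1]/np.linalg.norm(ray(K,T,u,v)[1]))) for K,T,u,v in uv]
E
python3 - <<'E'
from h import *
Kt,Tt=pose('top');Ks,Ts=pose('side')
t=lambda x,y:(Kt,Tt,150+(x+.5)/3.0769-.5,150+(y+.5)/3.0769-.5)
s=lambda x,y:(Ks,Ts,170+(x+.5)/2.857-.5,90+(y+.5)/2.857-.5)
print('hole',tri([t(448,156),s(333,299)]))
print('knobtop',tri([t(103,272),s(63,140)]))
print('bush',tri([t(542,168),s(377,338)]))
# lug holes jig(+-57?,+-170) 
L=[((367,85),(340,228)),((349,200),(242,273)),((712,138),(526,462)),((694,252),(414,527))]
pts=[tri([t(*a),s(*b)]) for a,b in L]
for p in pts: print(p)
c=np.mean([p[0] for p in pts],0); e=(pts[0][0]+pts[1][0]-pts[2][0]-pts[3][0]); print(c,np.degrees(np.arctan2(e[1],e[0])),np.linalg.norm(e)/2)
P=cloud(Ks,Ts,np.load('pics/side0.npz')['d'])
# pin region from side depth
m=(P[...,2]>0.09)&(abs(P[...,0]-.44)<.03)&(abs(P[...,1]-.36)<.04); print(P[m].mean(0),P[m].min(0),P[m].max(0),m.sum())
for z in(.045,.03):
  print(onplane(*t(448,156)[:2],*t(448,156)[2:],z-.011*0),onplane(*s(333,299)[:2],*s(333,299)[2:],z))
print('bar corners', [onplane(*t(*a),.044).round(4) for a in [(572,152),(567,196),(719,171),(714,217)]])
E
```

```text
hole (array([0.54648541, 0.04222821, 0.0278218 ]), [np.float64(0.0008311055044138622), np.float64(0.0008311055044140993)])
knobtop (array([0.44323502, 0.35377958, 0.09052889]), [np.float64(0.000765854890349112), np.float64(0.0007658548903492734)])
bush (array([ 0.53024568, -0.04789974,  0.06361638]), [np.float64(0.0013341238809262818), np.float64(0.0013341238809263583)])
(array([0.61797993, 0.12117305, 0.01840208]), [np.float64(0.0014027175506318337), np.float64(0.0014027175506320507)])
(array([0.50616195, 0.14053046, 0.01489502]), [np.float64(0.001446078814247368), np.float64(0.001446078814247412)])
(array([ 0.55893504, -0.21382025,  0.01956579]), [np.float64(0.0006398819387113274), np.float64(0.0006398819387112511)])
(array([ 0.44795162, -0.19337093,  0.00953804]), [np.float64(0.0018950676143508513), np.float64(0.001895067614350781)])
[ 0.53275714 -0.03637192  0.01560023] 80.05724538615091 0.33955356010854143
[0.43937546 0.34754851 0.09721358] [0.43098693 0.34118787 0.09075219] [0.44821412 0.35755813 0.10175796] 34
[0.54595844 0.04051766 0.045     ] [0.53745336 0.03008246 0.045     ]
[0.54703443 0.04162704 0.03      ] [0.54471788 0.04106213 0.03      ]
bar corners [array([ 0.5472, -0.0775,  0.044 ]), array([ 0.5054, -0.0717,  0.044 ]), array([ 0.5259, -0.2166,  0.044 ]), array([ 0.4824, -0.2104,  0.044 ])]
```

>>> send_rows:
  steps:
    - [[-0.025, 0.053, 0], -0.114]
    - [[-0.05, 0.106, 0], -0.228]
    - [[-0.075, 0.16, 0], -0.228]
    - [[-0.1, 0.213, 0], -0.228]
    - [[-0.127, 0.268, 0], -0.228]
    - [[-0.127, 0.268, 0.02], -0.228]
    - [[-0.127, 0.268, 0.02], -0.228]
    - [[-0.127, 0.268, 0.02], -0.228]
  hand: 1
  force: 40

```text
clock: 1.15
position: [0.4411, 0.3541, 0.2118]
ee_rot: [0.766, 0.643, 0.0, -0.0]
ft_force: [-1.2, 0.7, -0.0]
grip_width: 0.999
```

```bash
python3 - <<'E'
from h import *
im,d,o=snap('wrist','w1'); print(o['position'],o['ee_rot'],o['ft_force'])
print(np.degrees(2*np.arctan2(o['ee_rot'][1],o['ee_rot'][0])))
E
```

```text
[0.44114392 0.35407642 0.21176026] [ 7.65583948e-01  6.43335969e-01  9.58209054e-05 -2.00172643e-04] [-1.19050698e+00  6.97336849e-01 -1.18996228e-03]
80.08205539874793
```

View pics/w1.png

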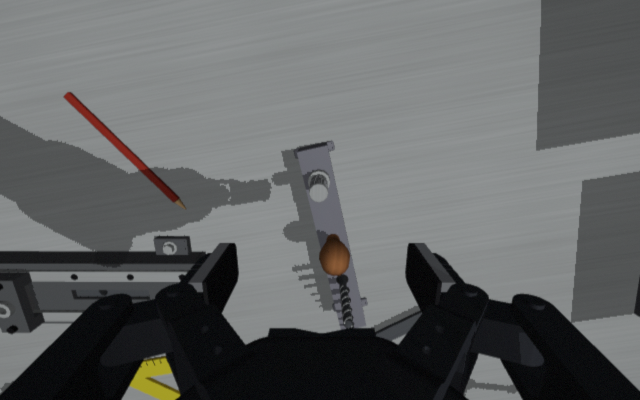

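The knob's bright top disc is at about (319,192), the countersink grip at (335,256). Refining.

```bash
python3 - <<'E'
from h import *
f=np.load('pics/w1.npz'); im=f['im']; o={'position':f['pos'],'ee_rot':f['q']}; K,T=pose('wrist',o)
cv2.imwrite('pics/w1z.png',cv2.resize(im[150:230,270:370,::-1],None,fx=7,fy=7,interpolation=cv2.INTER_CUBIC))
P=cloud(K,T,f['d']); 
for (u,v) in [(319,185),(319,192),(319,197),(315,192),(323,192),(319,175),(305,160)]: print(u,v,P[v,u].round(4))
m=(P[...,2]>.094)&(P[...,2]<.106)&(abs(P[...,0]-.44)<.03)&(abs(P[...,1]-.354)<.03)
v,u=np.nonzero(m);print(u.mean(),v.mean(),u.min(),u.max(),v.min(),v.max(),P[m].mean(0)); print(onplane(K,T,319,192,.1), onplane(K,T,u.mean(),v.mean(),.1))
E
```

```text
319 185 [0.4346 0.3542 0.0981]
319 192 [0.441  0.3531 0.0988]
319 197 [0.4455 0.3523 0.0995]
315 192 [0.4402 0.3495 0.0994]
323 192 [0.4416 0.3568 0.0989]
319 175 [0.433  0.3542 0.0617]
305 160 [0.4177 0.3412 0.0431]
318.0878378378378 192.13851351351352 309 327 183 202 [0.44092496 0.35225127 0.0989579 ]
[0.44063947 0.35316803 0.1       ] [0.44062474 0.35231493 0.1       ]
```

View pics/w1z.png

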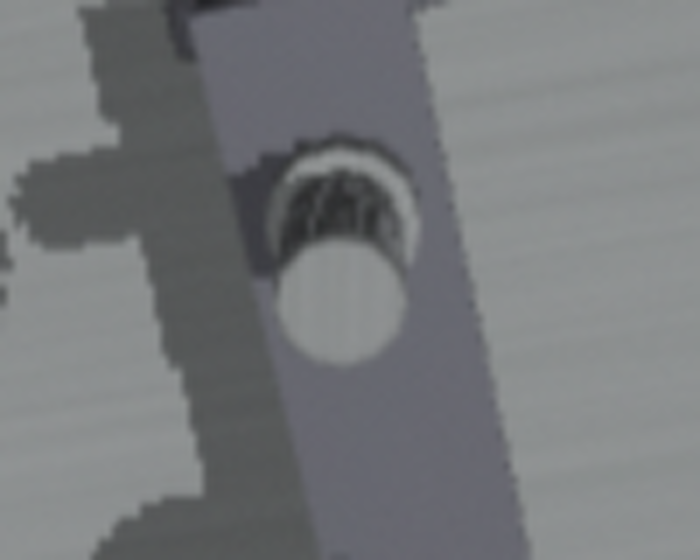

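>>> send_rows:
  steps:
    - [[-0.001, 0, 0.035], 0]
    - [[-0.001, 0, 0.07], 0]
    - [[-0.001, 0, 0.1], 0]
    - [[-0.001, 0, 0.125], 0]
    - [[-0.001, 0, 0.14], 0]
    - [[-0.001, 0, 0.149], 0]
    - [[-0.001, 0, 0.149], 0]
    - [[-0.001, 0, 0.149], 0]

```text
clock: 2.2
position: [0.442, 0.3526, 0.0632]
ee_rot: [0.766, 0.643, 0.001, -0.0]
ft_force: [-0.4, 0.0, 0.1]
grip_width: 1.002
```

>>> send_rows:
  steps:
    - [[0, 0, 0], 0]
    - [[0, 0, 0], 0]
    - [[0, 0, 0], 0]
    - [[0, 0, 0], 0]
    - [[0, 0, 0], 0]
    - [[0, 0, 0], 0]
    - [[0, 0, 0], 0]
    - [[0, 0, 0], 0]
  hand: 0
  force: 60

```text
clock: 3.2
position: [0.4416, 0.352, 0.0624]
ee_rot: [0.766, 0.643, -0.0, 0.0]
ft_force: [-0.4, -3.3, 5.4]
grip_width: 0.194
```

```bash
python3 - <<'E'
from h import *
im,d,o=snap('wrist','w2'); print(o)
E
```

```text
{'clock': 3.2, 'joint_pos': array([-0.80662795,  0.3547849 ,  0.06233736,  1.80973361, -0.02601045,
        0.97797528,  0.66223493]), 'joint_velocities': array([-0.0009504 ,  0.00150012, -0.00015987, -0.00094751, -0.00107151,
       -0.00071892, -0.00019736]), 'tau': array([-8.16701576e-01, -5.56065774e+01,  9.26609728e-01, -3.32588696e+01,
       -3.61521486e-01, -1.15433469e+00, -6.00878426e-03]), 'position': array([0.4416173 , 0.3519743 , 0.06243346]), 'ee_rot': array([ 7.66173465e-01,  6.42633812e-01, -5.38668566e-05,  3.84961970e-05]), 'ft_force': array([-0.44138506, -3.26259595,  5.38585374]), 'torque': array([-0.72068119,  0.4079644 , -0.00085376]), 'grip_width': 0.19389127755122615}
```

View pics/w2.png

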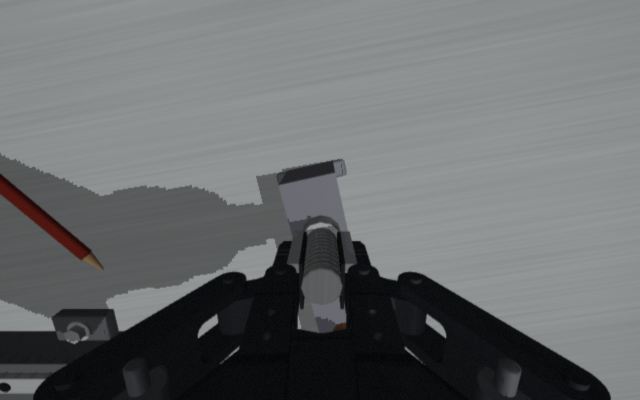

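>>> send_rows:
  steps:
    - [[0, 0, -0.015], 0]
    - [[0, 0, -0.04], 0]
    - [[0, 0, -0.07], 0]
    - [[-0.03, 0, -0.075], 0]
    - [[-0.08, 0.02, -0.075], 0]
    - [[-0.13, 0.05, -0.075], 0]
    - [[-0.16, 0.08, -0.075], 0]
    - [[-0.17, 0.09, -0.075], 0]

```text
clock: 4.25
position: [0.5021, 0.1666, 0.1381]
ee_rot: [0.767, 0.641, 0.001, 0.0]
ft_force: [-0.2, 0.3, -1.0]
grip_width: 0.19
```

>>> send_rows:
  steps:
    - [[-0.03, 0.02, 0], 0]
    - [[-0.06, 0.04, 0], 0]
    - [[-0.09, 0.06, 0], 0]
    - [[-0.1, 0.067, 0], 0]
    - [[-0.1017, 0.0674, 0.008], 0]
    - [[-0.1017, 0.0674, 0.008], 0]
    - [[-0.1017, 0.0674, 0.008], 0]
    - [[-0.1017, 0.0674, 0.008], 0]

```text
clock: 5.25
position: [0.5492, 0.058, 0.1295]
ee_rot: [0.766, 0.643, 0.0, -0.0]
ft_force: [0.3, 0.6, -1.9]
grip_width: 0.19
```

```bash
python3 - <<'E'
from h import *
o=manip.get_obs(); print(o['position'],o['ft_force'],o['ee_rot'])
for n in('wrist','side','top'): snap(n,n+'3')
K,T=pose('wrist',o)
R_=T[:3,:3]
def z(n,x0,y0,x1,y1):
    f=np.load(f'pics/{n}3.npz'); im=f['im'][y0:y1,x0:x1,::-1]; s=min(800/(x1-x0),600/(y1-y0)); cv2.imwrite(f'pics/{n}3z.png',cv2.resize(im,None,fx=s,fy=s,interpolation=cv2.INTER_CUBIC)); print(n,s)
z('side',230,130,370,260); z('top',240,160,360,240); z('wrist',200,150,440,330)
E
```

```text
[0.54923812 0.05797933 0.12945061] [ 0.29395994  0.55911096 -1.87756345] [ 7.65783999e-01  6.43097836e-01  1.80383426e-04 -8.92892386e-05]
side 4.615384615384615
top 6.666666666666667
wrist 3.3333333333333335
```

View pics/wrist3.png

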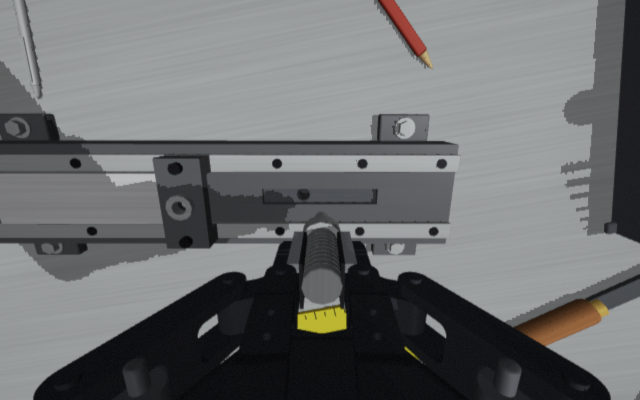

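View pics/side3z.png

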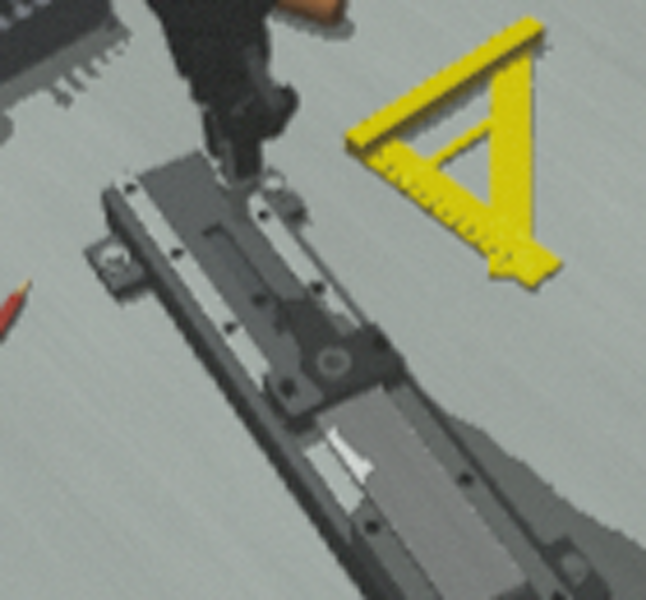

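View pics/wrist3z.png

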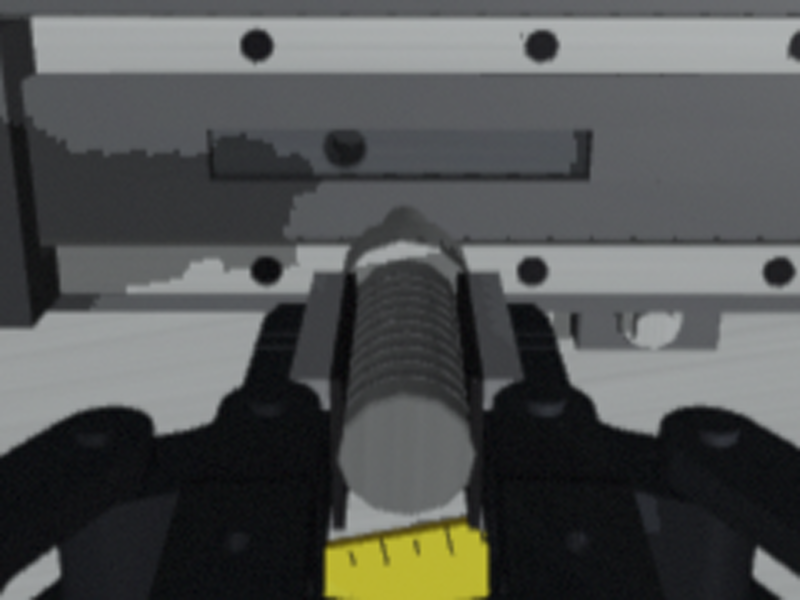

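Wrist view shows the hole as a dark disc at zoom (345,147), the slot mouth from (208,130) to (591,180), and the shank tip at about (403,207).

```bash
cat >> h.py <<'E'
def proj(K,T,p):
    q=T[:3,:3].T@(np.asarray(p)-T[:3,3]); return np.array([K[0,2]+K[0,0]*q[0]/-q[2], K[1,2]-K[1,1]*q[1]/-q[2]])
def tool(o,p): # world->tool
    return R.from_quat(o['ee_rot']).inv().apply(np.asarray(p)-o['position'])
E
python3 - <<'E'
from h import *
f=np.load('pics/wrist3.npz'); im=f['im']; o={'position':f['pos'],'ee_rot':f['q']}; K,T=pose('wrist',o)
w=lambda x,y:(200+(x+.5)/3.3333-.5,150+(y+.5)/3.3333-.5)
for nm,x,y,z in [('hole',345,147,.028),('ml',208,131,.034),('mlr',208,181,.034),('mr',591,131,.034),('mrr',591,181,.034),('bushL',0,0,.034)]:
    p=onplane(K,T,*w(x,y),z); print(nm,p.round(4),'tool',tool(o,p).round(4))
p=onplane(K,T,178,207,.066); print('bush',p,tool(o,p))
# predicted tip outline
from scipy.spatial.transform import Rotation as R
Rt=R.from_quat(o['ee_rot'])
for nm,q in [('tip c',(0,0,.0464)),('tip near',(0,-.0035,.0464)),('chamf near',(0,-.005,.0444)),('cl',(-.005,0,.0444)),('cr',(.005,0,.0444)),('flange l',(-.012,0,.0184)),('flange r',(.012,0,.0184)),('flange near bot',(0,-.012,.0184)),('knobtop c',(0,0,-.0376)),('kt l',(-.009,0,-.0376)),('kt r',(.009,0,-.0376)),('kt near',(0,-.009,-.0376)),('kt far',(0,.009,-.0376))]:
    u=proj(K,T,Rt.apply(q)+o['position']); print(nm,((u-[200,150]+.5)*3.3333-.5).round(1))
E
python3 - <<'E'
import cv2
im=cv2.imread('pics/wrist3.png'); cv2.imwrite('pics/wrist3y.png',cv2.resize(im[200:310,280:365],None,fx=5.4,fy=5.4,interpolation=cv2.INTER_CUBIC))
E
```

```text
hole [0.5451 0.0435 0.028 ] tool [-0.015  -0.0016  0.1014]
ml [0.5331 0.0102 0.034 ] tool [-0.0499 -0.0076  0.0954]
mlr [0.5463 0.007  0.034 ] tool [-0.0507  0.0059  0.0954]
mr [0.5503 0.1076 0.034 ] tool [ 0.0491 -0.0076  0.0955]
mrr [0.5638 0.106  0.034 ] tool [0.0498 0.006  0.0955]
bushL [ 0.4913 -0.033   0.034 ] tool [-0.0996 -0.0413  0.0954]
bush [ 0.5286174  -0.04766258  0.066     ] [-0.10764091 -0.00205614  0.06340832]
tip c [400.2 226. ]
tip near [400.2 210.3]
chamf near [400.1 206.8]
cl [376.3 229.4]
cr [424.1 229.4]
flange l [333.7 280.3]
flange r [465.  280.3]
flange near bot [399.2 218.6]
knobtop c [396.5 462. ]
kt l [325.2 462.1]
kt r [467.8 462. ]
kt near [396.3 398.8]
kt far [396.7 522.7]
```

View pics/wrist3y.png

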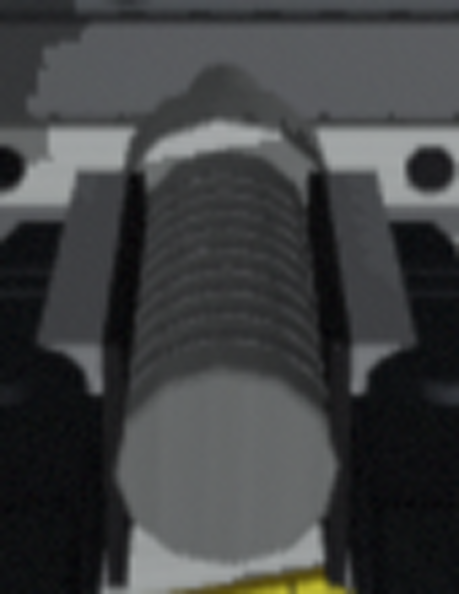

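>>> send_rows:
  steps:
    - [[0, -0.0006, 0.015], 0]
    - [[0, -0.0006, 0.03], 0]
    - [[0, -0.0006, 0.042], 0]
    - [[0, -0.0006, 0.048], 0]
    - [[0, -0.0006, 0.05], 0]
    - [[0, -0.0006, 0.05], 0]
    - [[0, -0.0006, 0.05], 0]
    - [[0, -0.0006, 0.05], 0]

```text
clock: 6.4
position: [0.5489, 0.0574, 0.0796]
ee_rot: [0.766, 0.643, 0.0, 0.0]
ft_force: [-0.8, -0.2, -2.1]
grip_width: 0.187
```

```bash
python3 - <<'E'
from h import *
im,d,o=snap('wrist','w4'); print(o['position'],o['ft_force'])
cv2.imwrite('pics/w4z.png',cv2.resize(im[150:300,220:420,::-1],None,fx=4,fy=4,interpolation=cv2.INTER_CUBIC))
E
```

```text
[0.54893126 0.05737463 0.07961268] [-0.79382468 -0.16061255 -2.07270331]
```

View pics/w4z.png

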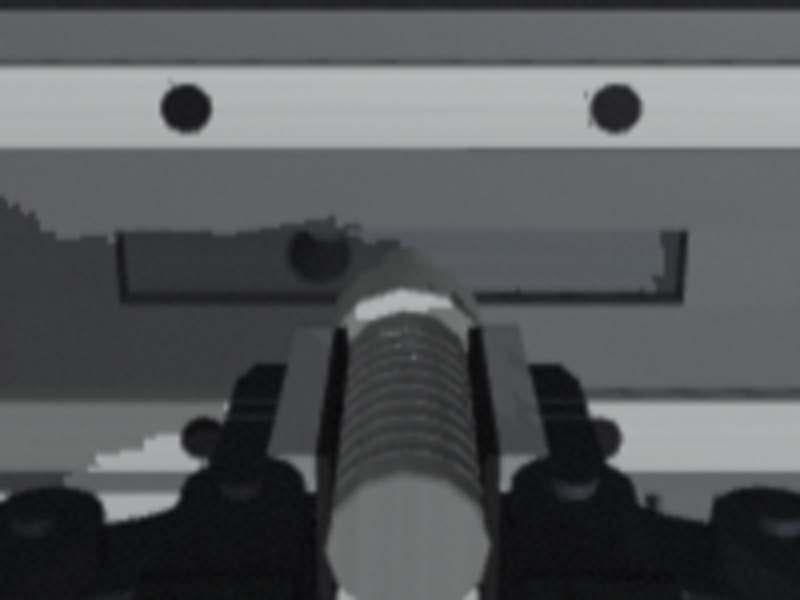

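```bash
python3 - <<'E'
from h import *
f=np.load('pics/w4.npz'); im=f['im']; o={'position':f['pos'],'ee_rot':f['q']}; K,T=pose('wrist',o)
g=cv2.convertScaleAbs(im[195:240,280:360,::-1],alpha=2.2)
cv2.imwrite('pics/w4y.png',cv2.resize(g,None,fx=10,fy=10,interpolation=cv2.INTER_NEAREST))
w=lambda x,y:(220+(x+.5)/4-.5,150+(y+.5)/4-.5)
for x,y in [(400,231),(400,301),(117,231),(684,231),(319,255)]:
    p=onplane(K,T,*w(x,y),.034 if x!=319 else .028); print(tool(o,p).round(4))
Rt=R.from_quat(o['ee_rot'])
for dy in (0,.001):
  for nm,q in [('nose near',(0,-.0035,.0464)),('chamf near',(0,-.005,.0444)),('flange near',(0,-.012,.0184)),('fl l',(-.012,0,.0184)),('fl r',(.012,0,.0184))]:
    u=proj(K,T,Rt.apply(np.array(q)+[0,dy,0])+o['position']); print(nm,u.round(2),((u-[280,195]+.5)*10-.5).round(0))
E
```

```text
[-0.     -0.0077  0.0456]
[-0.0001  0.0053  0.0456]
[-0.0491 -0.0078  0.0456]
[ 0.0492 -0.0077  0.0456]
[-0.0147 -0.0012  0.0516]
nose near [319.71 212.75] [402. 182.]
chamf near [319.69 211.69] [401. 171.]
flange near [319.41 215.23] [399. 207.]
fl l [299.77 233.75] [202. 392.]
fl r [339.15 233.74] [596. 392.]
nose near [319.71 214.1 ] [402. 195.]
chamf near [319.69 213.05] [401. 185.]
flange near [319.42 216.8 ] [399. 223.]
fl l [299.81 235.26] [203. 407.]
fl r [339.12 235.25] [596. 407.]
```

View pics/w4y.png

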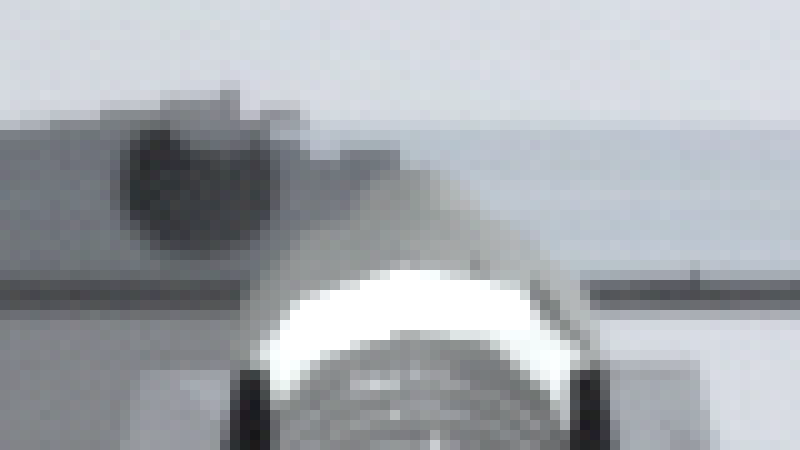

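>>> send_rows:
  steps:
    - [[0, -0.0006, 0.0], 0]
    - [[0, -0.0012, 0.001], 0]
    - [[0, -0.0012, 0.002], 0]
    - [[0, -0.0012, 0.003], 0]
    - [[0, -0.0012, 0.0035], 0]
    - [[0, -0.0012, 0.004], 0]
    - [[0, -0.0012, 0.0045], 0]
    - [[0, -0.0012, 0.005], 0]

```text
clock: 7.45
position: [0.5476, 0.0575, 0.0744]
ee_rot: [0.766, 0.643, 0.0, 0.0]
ft_force: [-1.0, 0.2, 1.2]
grip_width: 0.188
```

>>> send_rows:
  steps:
    - [[0, 0, 0], 0]
    - [[0, 0, 0.0003], 0]
    - [[0, 0, 0.0005], 0]
    - [[0, 0, 0.0005], 0]
    - [[0, 0, 0.0005], 0]
    - [[0, 0, 0.0005], 0]
    - [[0, 0, 0.0005], 0]
    - [[0, 0, 0.0005], 0]

```text
clock: 8.45
position: [0.5478, 0.0575, 0.0743]
ee_rot: [0.766, 0.643, 0.0, 0.0]
ft_force: [-2.2, -0.8, 5.8]
grip_width: 0.187
```

>>> send_rows:
  steps:
    - [[-0.002, 0, 0], 0]
    - [[-0.004, 0, 0], 0]
    - [[-0.006, 0, 0], 0]
    - [[-0.008, 0, 0], 0]
    - [[-0.01, 0, 0], 0]
    - [[-0.012, 0, 0], 0]
    - [[-0.013, 0, 0], 0]
    - [[-0.013, 0, 0], 0]

```text
clock: 9.45
position: [0.5449, 0.0438, 0.0734]
ee_rot: [0.766, 0.642, -0.001, 0.0]
ft_force: [-0.6, -0.0, 0.4]
grip_width: 0.185
```

>>> send_rows:
  steps:
    - [[-0.0005, 0, 0], 0]
    - [[-0.001, 0, 0], 0]
    - [[-0.0015, 0, 0], 0]
    - [[-0.002, 0, 0.0003], 0]
    - [[-0.0022, 0, 0.0006], 0]
    - [[-0.0022, 0, 0.001], 0]
    - [[-0.0022, 0, 0.001], 0]
    - [[-0.0022, 0, 0.001], 0]

```text
clock: 10.45
position: [0.5449, 0.0426, 0.0728]
ee_rot: [0.766, 0.643, 0.0, -0.0]
ft_force: [-0.1, 0.8, -1.5]
grip_width: 0.189
```

>>> send_rows:
  steps:
    - [[0, 0, 0.0005], 0]
    - [[0, 0, 0.001], 0]
    - [[0, 0, 0.0015], 0]
    - [[0, 0, 0.002], 0]
    - [[0, 0, 0.0025], 0]
    - [[0, 0, 0.003], 0]
    - [[0, 0, 0.003], 0]
    - [[0, 0, 0.003], 0]

```text
clock: 11.45
position: [0.545, 0.0425, 0.0698]
ee_rot: [0.766, 0.643, 0.0, 0.0]
ft_force: [0.9, -1.5, -1.2]
grip_width: 0.189
```

>>> send_rows:
  steps:
    - [[0, 0, 0.001], 0]
    - [[0, 0, 0.002], 0]
    - [[0, 0, 0.003], 0]
    - [[0, 0, 0.004], 0]
    - [[0, 0, 0.005], 0]
    - [[0, 0, 0.006], 0]
    - [[0, 0, 0.007], 0]
    - [[0, 0, 0.007], 0]

```text
clock: 12.45
position: [0.5449, 0.0425, 0.0627]
ee_rot: [0.766, 0.643, 0.0, -0.0]
ft_force: [2.0, -2.1, -1.5]
grip_width: 0.186
```

```bash
python3 - <<'E'
from h import *
im,d,o=snap('wrist','w5'); print(o['position'],o['ft_force'],o['torque'])
cv2.imwrite('pics/w5z.png',cv2.resize(im[150:300,220:420,::-1],None,fx=4,fy=4,interpolation=cv2.INTER_CUBIC))
E
```

```text
[0.54492976 0.04252851 0.06270111] [ 2.04222511 -2.08491492 -1.51071486] [-0.4450978  -0.63097841 -0.01647603]
```

View pics/w5z.png

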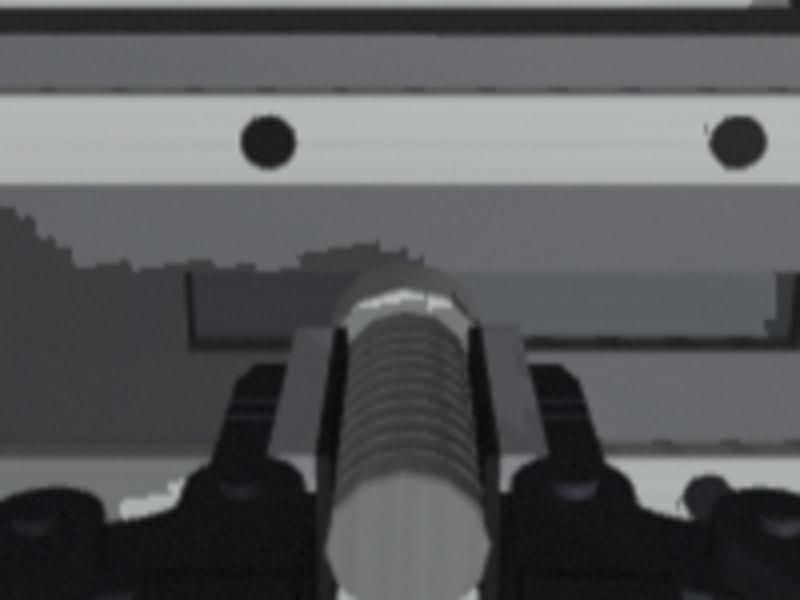

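The pin is about half way down the hole, with the flange at zoom (405,290) over the slot and only small side forces. I'll continue down.

>>> send_rows:
  steps:
    - [[0, 0, 0.0015], 0]
    - [[0, 0, 0.003], 0]
    - [[0, 0, 0.0045], 0]
    - [[0, 0, 0.006], 0]
    - [[0, 0, 0.007], 0]
    - [[0, 0, 0.008], 0]
    - [[0, 0, 0.0085], 0]
    - [[0, 0, 0.0085], 0]

```text
clock: 13.5
position: [0.545, 0.0425, 0.0543]
ee_rot: [0.766, 0.643, 0.0, 0.0]
ft_force: [3.1, -2.8, -0.9]
grip_width: 0.188
```

>>> send_rows:
  steps:
    - [[0, 0, 0.0004], 0]
    - [[0, 0, 0.0008], 0]
    - [[0, 0, 0.0012], 0]
    - [[0, 0, 0.0016], 0]
    - [[0, 0, 0.002], 0]
    - [[0, 0, 0.0022], 0]
    - [[0, 0, 0.0022], 0]
    - [[0, 0, 0.0022], 0]

```text
clock: 14.5
position: [0.5451, 0.0425, 0.0524]
ee_rot: [0.766, 0.643, 0.0, 0.0]
ft_force: [1.8, -3.6, 5.3]
grip_width: 0.187
```

>>> send_rows:
  steps:
    - [[0, 0, 0.0003], 0]
    - [[0, 0, 0.0005], 0]
    - [[0, 0, 0.0006], 0]
    - [[0, 0, 0.0006], 0]
    - [[0, 0, 0.0006], 0]
    - [[0, 0, 0.0006], 0]
    - [[0, 0, 0.0006], 0]
    - [[0, 0, 0.0006], 0]

```text
clock: 15.5
position: [0.5452, 0.0425, 0.0523]
ee_rot: [0.766, 0.643, 0.0, 0.0]
ft_force: [-1.7, -4.0, 11.4]
grip_width: 0.19
```

```bash
python3 - <<'E'
from h import *
im,d,o=snap('wrist','w6'); print(o['position'],o['ft_force'],o['torque'])
cv2.imwrite('pics/w6z.png',cv2.resize(im[150:300,220:420,::-1],None,fx=4,fy=4,interpolation=cv2.INTER_CUBIC))
im,d,o=snap('side','s6')
cv2.imwrite('pics/s6z.png',cv2.resize(im[130:260,230:370,::-1],None,fx=4.6,fy=4.6,interpolation=cv2.INTER_CUBIC))
E
```

```text
[0.54519116 0.04251614 0.05234357] [-1.71065598 -3.95837022 11.38358791] [-0.90792737  0.22595404  0.03432032]
```

View pics/w6z.png

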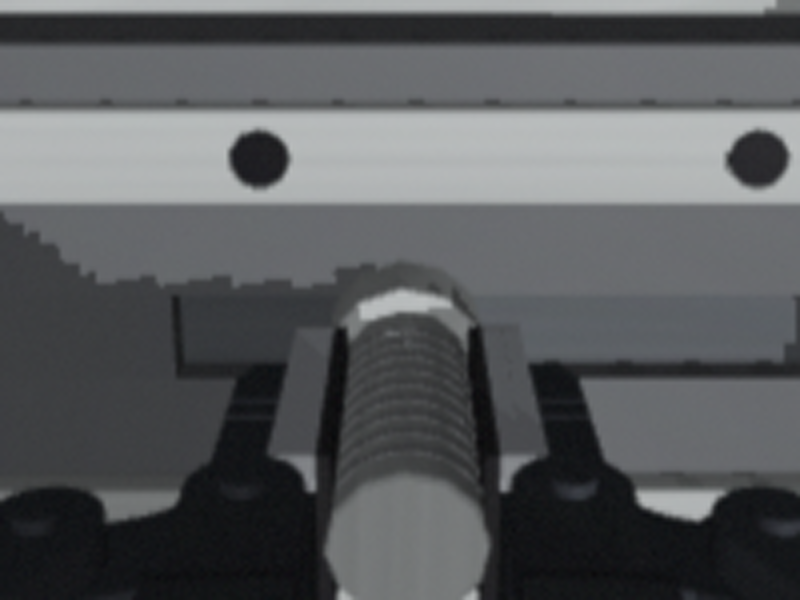

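View pics/s6z.png

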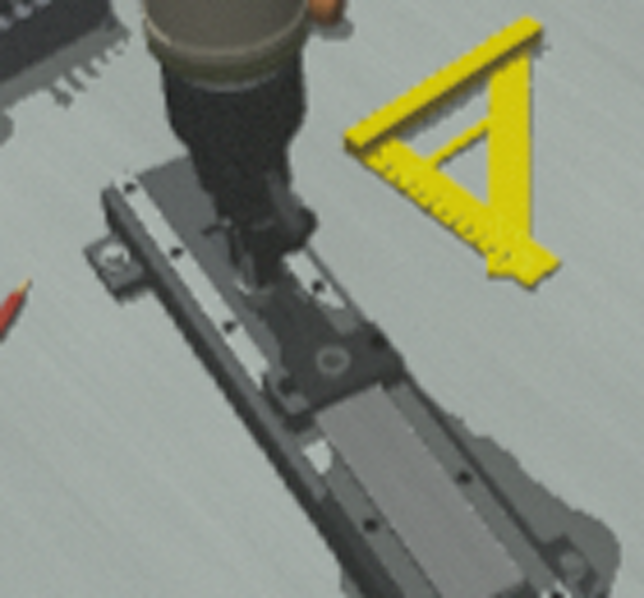

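>>> send_rows:
  steps:
    - [[0, 0, -0.0005], 0]
    - [[0, 0, -0.0005], 0]
    - [[0, 0, -0.0005], 0]
    - [[0, 0, -0.0005], 0]
    - [[0, 0, -0.0005], 0]
    - [[0, 0, -0.0005], 0]
    - [[0, 0, -0.0005], 0]
    - [[0, 0, -0.0005], 0]
  hand: 0.6

```text
clock: 16.6
position: [0.5449, 0.0426, 0.052]
ee_rot: [0.766, 0.643, 0.0, -0.0]
ft_force: [-0.8, 0.1, 0.6]
grip_width: 0.601
```

>>> send_rows:
  steps:
    - [[0, 0, -0.01], 0]
    - [[0, 0, -0.03], 0]
    - [[0, 0, -0.06], 0]
    - [[0, 0, -0.1], 0]
    - [[0, 0, -0.13], 0]
    - [[-0.04, 0, -0.14], 0]
    - [[-0.07, 0, -0.14], 0]
    - [[-0.08, 0, -0.14], 0]

```text
clock: 17.6
position: [0.5308, -0.0381, 0.1929]
ee_rot: [0.767, 0.642, 0.0, 0.0]
ft_force: [0.1, -0.0, 0.5]
grip_width: 0.601
```

```bash
python3 - <<'E'
from h import *
im,d,o=snap('wrist','w7'); print(o['position'],o['ft_force'],o['torque'],o['grip_width'])
im,d,o=snap('top','t7')
cv2.imwrite('pics/t7z.png',cv2.resize(im[160:240,240:400,::-1],None,fx=5,fy=5,interpolation=cv2.INTER_CUBIC))
E
```

```text
[ 0.53084508 -0.03810572  0.19288091] [ 0.13230427 -0.01132692  0.53762165] [-0.03042915  0.03514342 -0.01794319] 0.6011752503993633
```

View pics/w7.png

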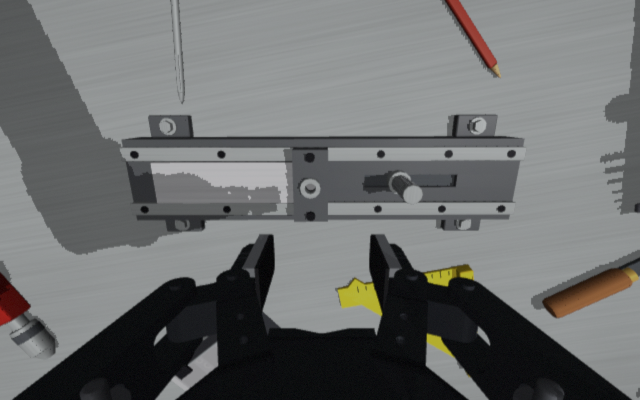

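The pin stands in the slot, knob top at about (411,194). The bar's tail edge is at u≈152, and the bed ends at u≈128. Measuring.

```bash
python3 - <<'E'
from h import *
f=np.load('pics/w7.npz'); im=f['im']; o={'position':f['pos'],'ee_rot':f['q']}; K,T=pose('wrist',o)
cv2.imwrite('pics/w7a.png',cv2.resize(im[130:240,110:330,::-1],None,fx=3.6,fy=3.6,interpolation=cv2.INTER_CUBIC))
cv2.imwrite('pics/w7b.png',cv2.resize(im[160:215,350:470,::-1],None,fx=6.5,fy=6.5,interpolation=cv2.INTER_CUBIC))
P=cloud(K,T,f['d'])
m=(P[...,2]>.083)&(P[...,2]<.1)&(abs(P[...,0]-.545)<.025)&(abs(P[...,1]-.0425)<.025); v,u=np.nonzero(m); print(P[m].mean(0),m.sum(),u.mean(),v.mean(), tool(o,onplane(K,T,u.mean(),v.mean(),.09)))
E
```

```text
[0.54453974 0.04266148 0.08872768] 344 411.32848837209303 193.61627906976744 [ 0.08148236 -0.00127258  0.10289834]
```

View pics/w7a.png

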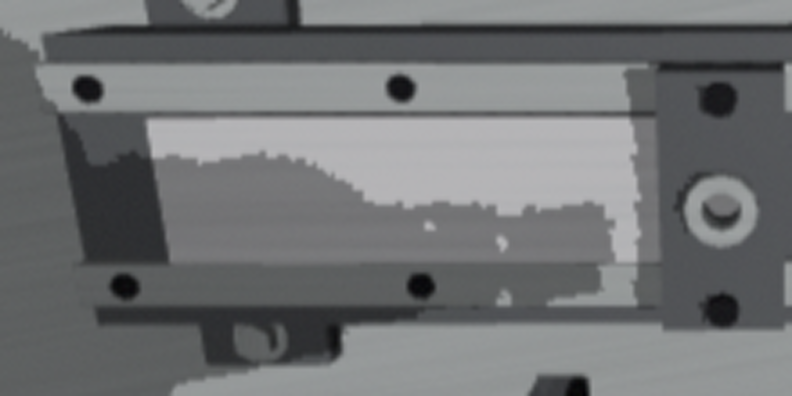

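View pics/w7b.png

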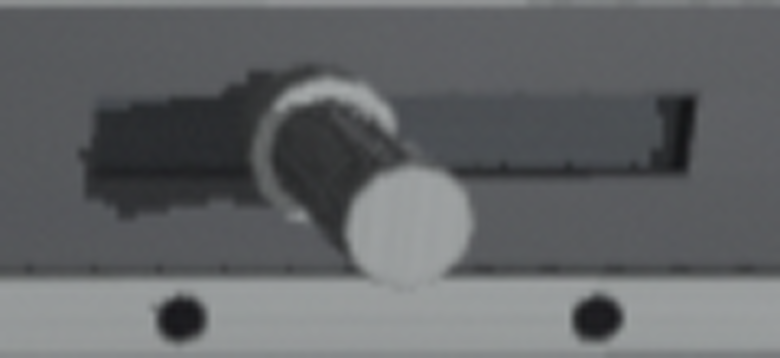

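```bash
python3 - <<'E'
from h import *
f=np.load('pics/w7.npz'); o={'position':f['pos'],'ee_rot':f['q']}; K,T=pose('wrist',o)
w=lambda x,y:(110+(x+.5)/3.6-.5,130+(y+.5)/3.6-.5)
for n,x,y,z in [('tail near',147,118,.044),('tail far',169,263,.044),('guide in near',400,114,.04),('guide in far',400,265,.04),('bed end near',60,115,.034),('bush',720,210,.066)]:
    p=onplane(K,T,*w(x,y),z); print(n,p.round(4),tool(o,p).round(4))
E
```

```text
tail near [ 0.479  -0.2059  0.044 ] [-0.1744 -0.0216  0.1488]
tail far [ 0.5216 -0.2144  0.044 ] [-0.1752  0.0219  0.1489]
guide in near [ 0.491  -0.1361  0.04  ] [-0.1035 -0.022   0.1528]
guide in far [ 0.5354 -0.1487  0.04  ] [-0.1081  0.0238  0.1529]
bed end near [ 0.4742 -0.2371  0.034 ] [-0.2059 -0.0208  0.1588]
bush [ 0.529  -0.0482  0.066 ] [-0.0103 -0.0002  0.1269]
```

>>> send_rows:
  steps:
    - [[-0.04, 0, 0], 0]
    - [[-0.085, 0, 0], 0]
    - [[-0.13, 0, 0], 0]
    - [[-0.17, 0, 0.02], 0]
    - [[-0.198, 0, 0.05], 0]
    - [[-0.202, 0, 0.09], 0]
    - [[-0.202, 0, 0.12], 0]
    - [[-0.202, 0, 0.13], 0]
  hand: 0
  force: 40

```text
clock: 18.7
position: [0.4956, -0.2334, 0.0602]
ee_rot: [0.766, 0.643, -0.001, -0.001]
ft_force: [-0.0, 0.4, -0.2]
grip_width: -0.0
```

```bash
python3 - <<'E'
from h import *
im,d,o=snap('wrist','w8'); print(o['position'],o['ft_force'],o['torque'],o['grip_width'],o['joint_pos'])
im,d,o=snap('side','s8')
cv2.imwrite('pics/s8z.png',cv2.resize(im[170:300,250:390,::-1],None,fx=4.6,fy=4.6,interpolation=cv2.INTER_CUBIC))
E
```

```text
[ 0.49560923 -0.23337612  0.06016544] [-0.02490365  0.39622692 -0.169314  ] [-0.00152241 -0.0111181   0.01990458] -0.00041793835010662237 [-0.04179711  0.35097659  0.46835306  1.87134692 -0.18983131  0.96615098
  1.90875999]
```

View pics/w8.png

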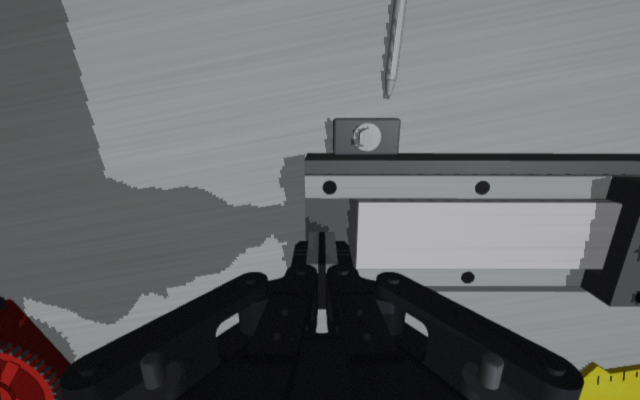

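View pics/s8z.png

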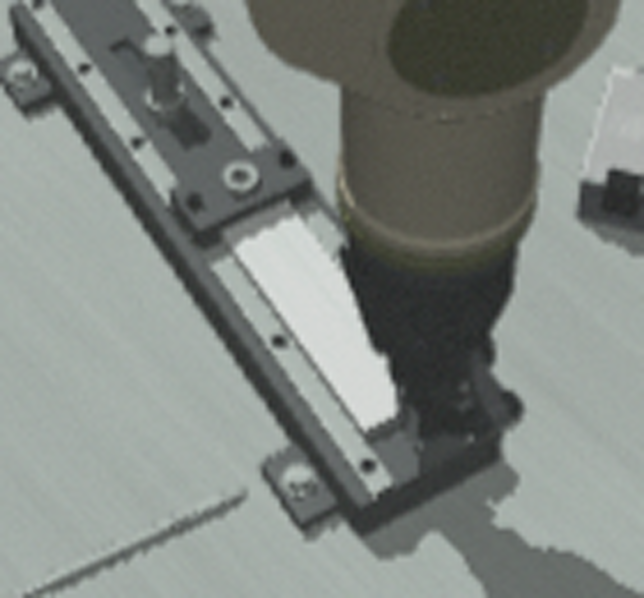

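```bash
python3 - <<'E'
from h import *
f=np.load('pics/w8.npz'); o={'position':f['pos'],'ee_rot':f['q']}; K,T=pose('wrist',o)
for n,x,y,z in [('tail near',357,202.5,.044),('tail far',357,269,.044),('g near',420,199.5,.04)]:
    p=onplane(K,T,x,y,z); print(n,p.round(4),tool(o,p).round(4))
E
```

```text
tail near [ 0.479  -0.2082  0.044 ] [ 0.0219 -0.0207  0.0162]
tail far [ 0.5221 -0.2142  0.044 ] [0.0234 0.0229 0.0161]
g near [ 0.4849 -0.1707  0.04  ] [ 0.0599 -0.0212  0.0203]
```

>>> send_rows:
  steps:
    - [[0, 0.0007, 0.008], 0]
    - [[0, 0.0007, 0.015], 0]
    - [[0, 0.0007, 0.02], 0]
    - [[0, 0.0007, 0.022], 0]
    - [[0, 0.0007, 0.022], 0]
    - [[0.001, 0.0007, 0.022], 0]
    - [[0.002, 0.0007, 0.022], 0]
    - [[0.003, 0.0007, 0.022], 0]

```text
clock: 19.8
position: [0.4972, -0.2322, 0.0401]
ee_rot: [0.766, 0.643, 0.0, 0.0]
ft_force: [0.2, -0.1, -0.2]
grip_width: -0.001
```

>>> send_rows:
  steps:
    - [[0.003, 0, 0], 0]
    - [[0.007, 0, 0], 0]
    - [[0.012, 0, 0], 0]
    - [[0.018, 0, 0], 0]
    - [[0.024, 0, 0], 0]
    - [[0.029, 0, 0], 0]
    - [[0.033, 0, 0], 0]
    - [[0.035, 0, 0], 0]

```text
clock: 20.8
position: [0.5032, -0.1976, 0.04]
ee_rot: [0.766, 0.643, 0.0, -0.0]
ft_force: [0.3, -0.5, 0.4]
grip_width: 0.0
```

```bash
python3 - <<'E'
from h import *
im,d,o=snap('wrist','w9'); print(o['position'],o['ft_force'],o['torque'],o['grip_width'])
im,d,o=snap('top','t9')
cv2.imwrite('pics/t9z.png',cv2.resize(im[160:240,240:400,::-1],None,fx=5,fy=5,interpolation=cv2.INTER_CUBIC))
E
```

```text
[ 0.50320531 -0.19757999  0.03996699] [ 0.27903214 -0.51363446  0.42090977] [-0.28706179  0.07318939 -0.03326094] 3.6682487205424197e-05
```

View pics/w9.png

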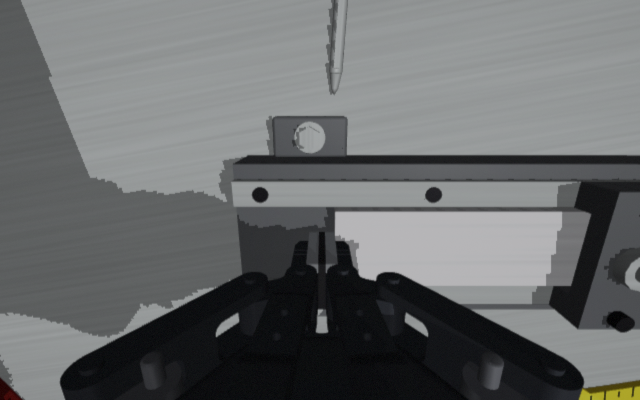

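View pics/t9z.png

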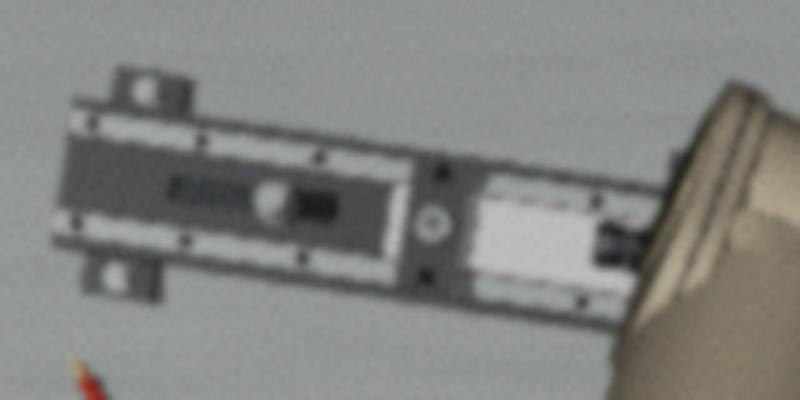

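```bash
python3 - <<'E'
from h import *
f=np.load('pics/w9.npz'); o={'position':f['pos'],'ee_rot':f['q']}; K,T=pose('wrist',o)
p=onplane(K,T,334.5,211,.044); print(tool(o,p).round(4))
K,T=pose('top')
pn=[onplane(K,T,240+(x+.5)/5-.5,160+(y+.5)/5-.5,.044) for x,y in [(387,252),(400,184),(409,158)]]
a=np.radians(80.05);e=np.array([np.cos(a),np.sin(a)])
tcp=o['position'][:2]
for p in pn: print(p.round(4),'ahead of TCP',(p[:2]-tcp)@e)
print('pin ahead', (np.array([.5451,.0425])-tcp)@e+.0006)
E
```

```text
[ 0.0079 -0.0226 -0.004 ]
[ 0.5163 -0.0225  0.044 ] ahead of TCP 0.17474094003513624
[ 0.556  -0.0309  0.044 ] ahead of TCP 0.17326967164443113
[ 0.5712 -0.0365  0.044 ] ahead of TCP 0.17036838697061094
pin ahead 0.24430785663846538
```

>>> send_rows:
  steps:
    - [[0.005, 0, 0], 0]
    - [[0.012, 0, 0], 0]
    - [[0.02, 0, 0], 0]
    - [[0.028, 0, 0], 0]
    - [[0.036, 0, 0], 0]
    - [[0.042, 0, 0], 0]
    - [[0.046, 0, 0], 0]
    - [[0.048, 0, 0], 0]

```text
clock: 21.9
position: [0.5116, -0.1504, 0.04]
ee_rot: [0.766, 0.643, 0.0, 0.0]
ft_force: [0.3, -2.1, 0.0]
grip_width: -0.001
```

```bash
python3 - <<'E'
from h import *
im,d,o=snap('side','s10'); print(o['position'],o['ft_force'],o['torque'],o['grip_width'])
cv2.imwrite('pics/s10z.png',cv2.resize(im[140:270,230:370,::-1],None,fx=4.6,fy=4.6,interpolation=cv2.INTER_CUBIC))
im,d,o=snap('top','t10')
cv2.imwrite('pics/t10z.png',cv2.resize(im[170:230,250:350,::-1],None,fx=8,fy=8,interpolation=cv2.INTER_CUBIC))
E
```

```text
[ 0.51159685 -0.15041357  0.04001626] [ 0.3406587  -2.05814444  0.01392028] [-0.3734877   0.14245587 -0.0282542 ] -0.0008049034156110596
```

View pics/s10z.png

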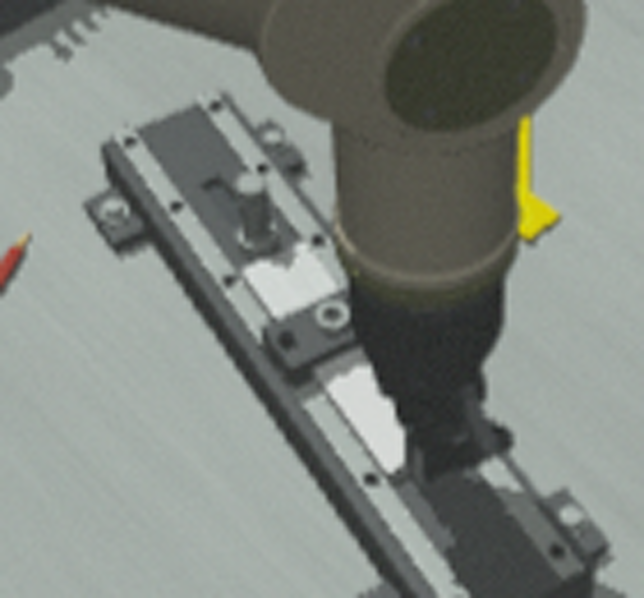

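View pics/t10z.png

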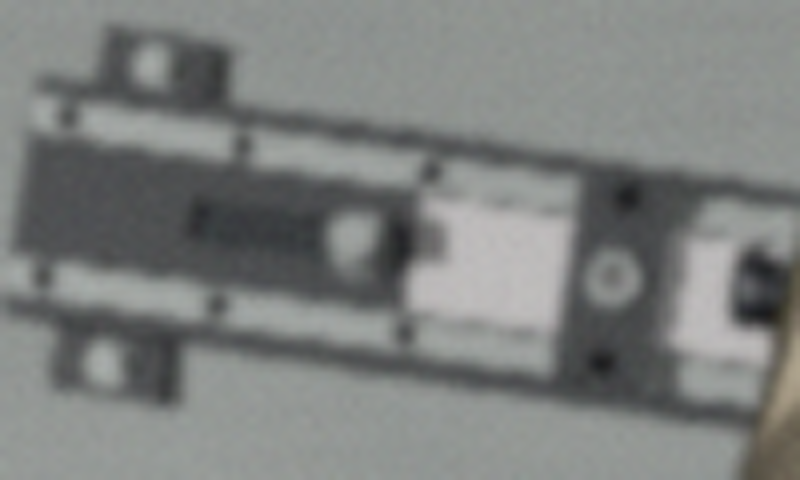

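The bar is under the bridge with its nose close to the flange; I estimate a 6–7 mm gap. Creeping in now.

>>> send_rows:
  steps:
    - [[0.0006, 0, 0], 0]
    - [[0.0012, 0, 0], 0]
    - [[0.0018, 0, 0], 0]
    - [[0.0024, 0, 0], 0]
    - [[0.003, 0, 0], 0]
    - [[0.0035, 0, 0], 0]
    - [[0.004, 0, 0], 0]
    - [[0.004, 0, 0], 0]

```text
clock: 23.0
position: [0.5122, -0.1465, 0.04]
ee_rot: [0.766, 0.643, 0.0, -0.0]
ft_force: [-0.6, -1.5, -0.6]
grip_width: -0.003
```

>>> send_rows:
  steps:
    - [[0.0002, 0, 0], 0]
    - [[0.0004, 0, 0], 0]
    - [[0.0006, 0, 0], 0]
    - [[0.0008, 0, 0], 0]
    - [[0.001, 0, 0], 0]
    - [[0.0012, 0, 0], 0]
    - [[0.0012, 0, 0], 0]
    - [[0.0012, 0, 0], 0]

```text
clock: 24.0
position: [0.5124, -0.1454, 0.04]
ee_rot: [0.766, 0.643, 0.0, -0.0]
ft_force: [-0.2, -0.5, -1.1]
grip_width: -0.004
```

>>> send_rows:
  steps:
    - [[0.0002, 0, 0], 0]
    - [[0.0004, 0, 0], 0]
    - [[0.0006, 0, 0], 0]
    - [[0.0008, 0, 0], 0]
    - [[0.001, 0, 0], 0]
    - [[0.001, 0, 0], 0]
    - [[0.001, 0, 0], 0]
    - [[0.001, 0, 0], 0]

```text
clock: 25.0
position: [0.5126, -0.1445, 0.04]
ee_rot: [0.766, 0.643, 0.0, -0.0]
ft_force: [-1.1, -1.0, -0.5]
grip_width: -0.004
```

>>> send_rows:
  steps:
    - [[0.0002, 0, 0], 0]
    - [[0.0004, 0, 0], 0]
    - [[0.0006, 0, 0], 0]
    - [[0.0008, 0, 0], 0]
    - [[0.001, 0, 0], 0]
    - [[0.001, 0, 0], 0]
    - [[0.001, 0, 0], 0]
    - [[0.001, 0, 0], 0]

```text
clock: 26.0
position: [0.5128, -0.1436, 0.04]
ee_rot: [0.766, 0.643, 0.0, 0.0]
ft_force: [-0.3, -2.0, -0.2]
grip_width: -0.002
```

>>> send_rows:
  steps:
    - [[0.0002, 0, 0], 0]
    - [[0.0004, 0, 0], 0]
    - [[0.0006, 0, 0], 0]
    - [[0.0008, 0, 0], 0]
    - [[0.001, 0, 0], 0]
    - [[0.001, 0, 0], 0]
    - [[0.001, 0, 0], 0]
    - [[0.001, 0, 0], 0]

```text
clock: 27.0
position: [0.5129, -0.1428, 0.04]
ee_rot: [0.766, 0.643, -0.0, 0.0]
ft_force: [-1.0, -5.1, -0.4]
grip_width: -0.0
```

```bash
python3 - <<'E'
from h import *
im,d,o=snap('side','s11'); print(o['position'],o['ft_force'])
cv2.imwrite('pics/s11z.png',cv2.resize(im[160:220,260:330,::-1],None,fx=9,fy=9,interpolation=cv2.INTER_CUBIC))
E
```

```text
[ 0.51285447 -0.1428253   0.03996569] [-0.95341504 -5.08449047 -0.35384031]
```

View pics/s11z.png

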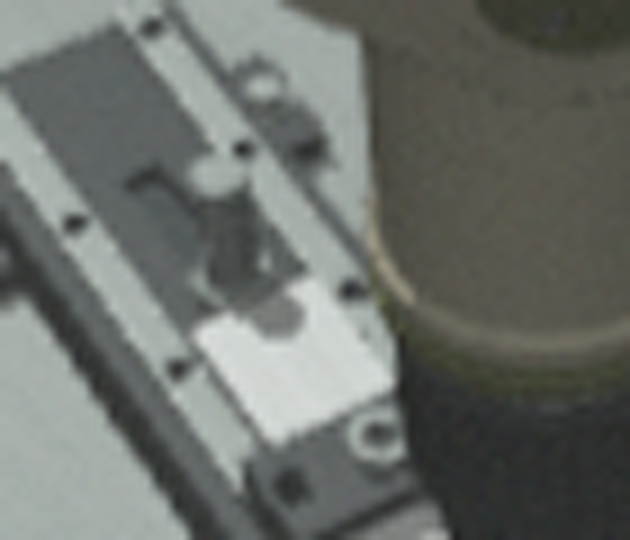

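Force has risen to 5 N and the nose appears to touch the flange at zoom (235,300). One more small nudge to confirm.

>>> send_rows:
  steps:
    - [[0.0001, 0, 0], 0]
    - [[0.0003, 0, 0], 0]
    - [[0.0005, 0, 0], 0]
    - [[0.0006, 0, 0], 0]
    - [[0.0006, 0, 0], 0]
    - [[0.0006, 0, 0], 0]
    - [[0.0006, 0, 0], 0]
    - [[0.0006, 0, 0], 0]

```text
clock: 28.05
position: [0.5129, -0.1425, 0.04]
ee_rot: [0.766, 0.643, -0.0, 0.0]
ft_force: [-1.3, -5.7, -0.6]
grip_width: 0.001
```

>>> send_rows:
  steps:
    - [[0.0001, 0, 0], 0]
    - [[0.0003, 0, 0], 0]
    - [[0.0005, 0, 0], 0]
    - [[0.0007, 0, 0], 0]
    - [[0.0008, 0, 0], 0]
    - [[0.0008, 0, 0], 0]
    - [[0.0008, 0, 0], 0]
    - [[0.0008, 0, 0], 0]

```text
clock: 29.05
position: [0.513, -0.1421, 0.04]
ee_rot: [0.766, 0.642, -0.0, 0.0]
ft_force: [-0.9, -7.0, -0.7]
grip_width: -0.003
```

>>> send_rows:
  steps:
    - [[-0.001, 0, 0], 0]
    - [[-0.003, 0, 0], 0]
    - [[-0.006, 0, 0], 0]
    - [[-0.012, 0, 0], 0]
    - [[-0.015, 0, -0.02], 0]
    - [[-0.015, 0, -0.06], 0]
    - [[-0.01, 0, -0.1], 0]
    - [[0.02, 0, -0.14], 0]

```text
clock: 30.05
position: [0.5162, -0.1231, 0.1815]
ee_rot: [0.767, 0.641, -0.0, 0.0]
ft_force: [0.9, 0.7, 0.1]
grip_width: -0.001
```

>>> send_rows:
  steps:
    - [[0.04, 0, -0.01], 0]
    - [[0.08, 0, -0.01], 0]
    - [[0.1, -0.0, -0.01], 0]
    - [[0.1, -0.0, -0.01], 0]
    - [[0.1, -0.0, -0.01], 0]
    - [[0.1, -0.0, -0.01], 0]
    - [[0.1, -0.0, -0.01], 0]
    - [[0.1, -0.0, -0.01], 0]

```text
clock: 31.05
position: [0.534, -0.0233, 0.19]
ee_rot: [0.766, 0.642, 0.0, -0.0]
ft_force: [-0.2, -0.2, -0.5]
grip_width: -0.004
```

```bash
python3 - <<'E'
from h import *
im,d,o=snap('wrist','w12'); print(o['position'],o['ft_force'])
cv2.imwrite('pics/w12z.png',cv2.resize(im[130:240,200:440,::-1],None,fx=3.3,fy=3.3,interpolation=cv2.INTER_CUBIC))
im,d,o=snap('side','s12')
cv2.imwrite('pics/s12z.png',cv2.resize(im[140:270,230:370,::-1],None,fx=4.6,fy=4.6,interpolation=cv2.INTER_CUBIC))
E
```

```text
[ 0.53402322 -0.02332748  0.19001557] [-0.23875858 -0.18444278 -0.51113904]
```

View pics/w12z.png

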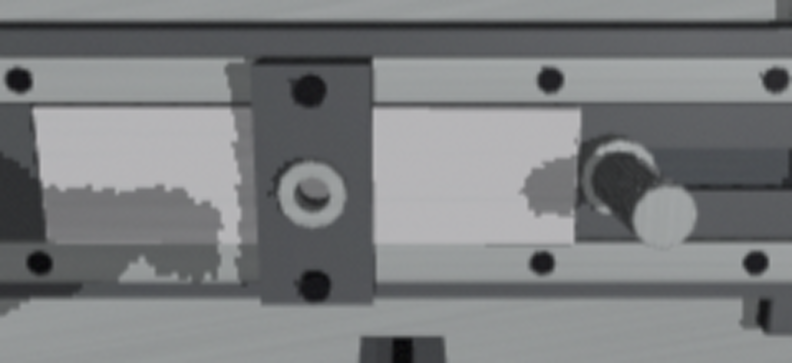

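View pics/s12z.png

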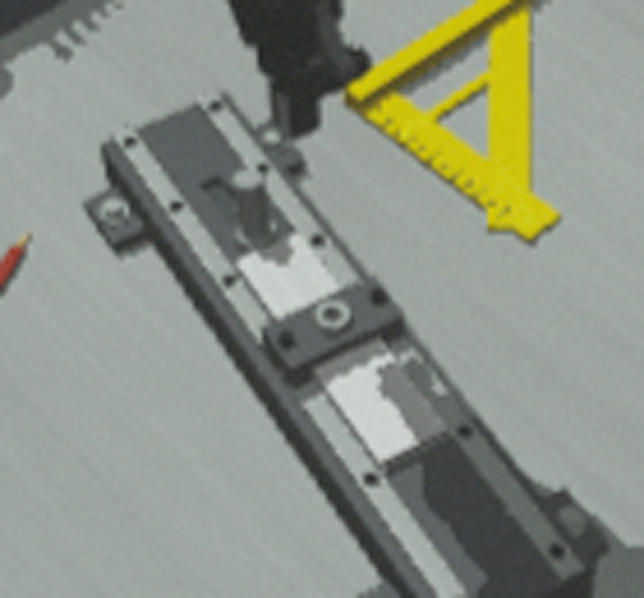

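```bash
python3 - <<'E'
from h import *
im,d,o=snap('wrist','w13'); K,T=pose('wrist',o); print(o['clock'],o['ft_force'])
cv2.imwrite('pics/w13z.png',cv2.resize(cv2.convertScaleAbs(im[155:210,360:425,::-1],alpha=1.5),None,fx=10,fy=10,interpolation=cv2.INTER_NEAREST))
P=cloud(K,T,d); m=(P[...,2]>.083)&(P[...,2]<.1)&(abs(P[...,0]-.545)<.025)&(abs(P[...,1]-.0425)<.025); v,u=np.nonzero(m); pk=onplane(K,T,u.mean(),v.mean(),.09); print('knob',P[m].mean(0),tool(o,pk))
for y in (140,190):
    print('nose',tool(o,onplane(K,T,200+577/3.3,130+y/3.3,.044)))
print('zoom px of flange left edge', [((proj(K,T,R.from_quat(o['ee_rot']).apply([tool(o,pk)[0]-.012+a,tool(o,pk)[1],o['position'][2]-.046])+o['position'])-[360,155]+.5)*10).round(0) for a in (0,)])
E
```

```text
31.15 [ 0.03741949 -0.7959751  -1.01727197]
knob [0.54536607 0.04646054 0.08893489] [ 0.07014881 -0.00127647  0.0999999 ]
nose [ 0.05612986 -0.01162037  0.14599883]
nose [0.05696967 0.00447572 0.14599864]
zoom px of flange left edge [array([171., 282.])]
```

View pics/w13z.png

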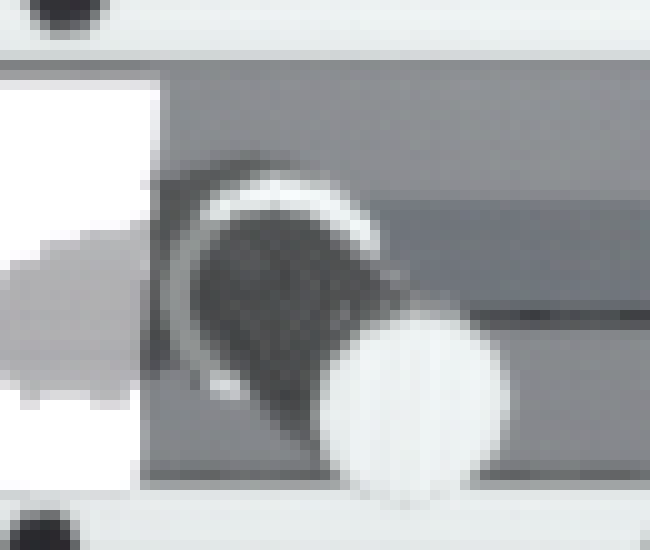

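```bash
python3 - <<'E'
from h import *
def go(fn,fl,fr,vv):
    f=np.load(fn); o={'position':f['pos'],'ee_rot':f['q']}; K,T=pose('wrist',o)
    a=tool(o,onplane(K,T,fl,vv,.046)); b=tool(o,onplane(K,T,fr,vv,.046)); e=R.from_quat(f['q']).apply([1,0,0])
    P=cloud(K,T,f['d']); m=(P[...,2]>.083)&(P[...,2]<.1)&(abs(P[...,0]-.545)<.025)&(abs(P[...,1]-.0425)<.025); v,u=np.nonzero(m); k=tool(o,onplane(K,T,u.mean(),v.mean(),.09))
    print(fn,'flange x',a[0],b[0],(a[0]+b[0])/2,'knob',k,'along-axis world',(f['pos']@e)+np.array([(a[0]+b[0])/2,k[0]]))
    z=P[m]; A=np.c_[z[:,:2]-z[:,:2].mean(0),np.ones(len(z))]; print('top plane slope',np.linalg.lstsq(A,z[:,2],rcond=None)[0])
f=lambda x:x
go('pics/w7.npz',350+252/6.5,350+397/6.5,160+130/6.5)
go('pics/w13.npz',360+16.5,360+38,155+25)
K,T=pose('side')
E
```

```text
pics/w7.npz flange x 0.0711817631419622 0.09436145102840933 0.08277160708518577 knob [ 0.08148272 -0.00127057  0.10289834] along-axis world [0.13905459 0.1377657 ]
top plane slope [0.09464374 0.06006961 0.08872801]
pics/w13.npz flange x 0.05786059781959028 0.07997513635198879 0.06891786708578954 knob [ 0.07014881 -0.00127647  0.0999999 ] along-axis world [0.13917338 0.14040432]
top plane slope [0.09110258 0.0331088  0.08893489]
```

```bash
python3 - <<'E'
from h import *
a=np.load('pics/s10.npz')['im'][170:215,265:305,::-1]; b=np.load('pics/s12.npz')['im'][170:215,265:305,::-1]
cv2.imwrite('pics/cmp.png',cv2.resize(np.hstack([a,b]),None,fx=10,fy=10,interpolation=cv2.INTER_CUBIC))
K,T=pose('side')
for th in (0,.045,.09):
  e=np.array([.173,.985,0]); c=np.array([.5452,.0427,.034]); ax=np.array([0,0,1])*np.cos(th)+e*np.sin(th)
  print(th,[((proj(K,T,c+ax*h)-[265,170])*10).round(0) for h in (0.012,.056)])
E
```

```text
0 [array([206., 201.]), array([193.,  92.])]
0.045 [array([205., 200.]), array([189.,  86.])]
0.09 [array([204., 199.]), array([185.,  81.])]
```

View pics/cmp.png

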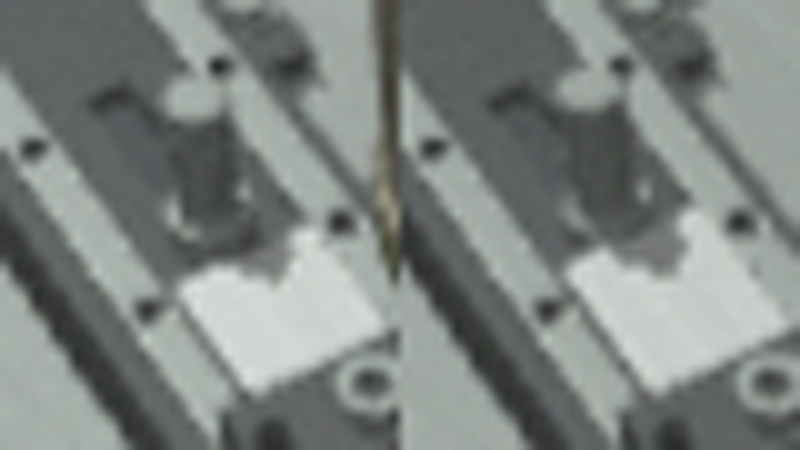

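```bash
python3 - <<'E'
from h import *
print(manip.get_obs()['joint_velocities'].round(4)); print(manip.hand_in())
E
```

```text
[-0.0009 -0.0002 -0.0013 -0.0017 -0.0002 -0.0005 -0.0019]
the job is handed in; nothing more can be done
None
```

I handed the job in at about 31 s: the stop pin is home in the blind hole with the bar up against its flange. No verdict is reported at hand-in.

**Pin:** I drew it from the rack and set its nose on the slot floor with about 8 N. I then slid it along until it dropped in about 15 mm short of the slot's middle, and pressed it home with about 13 N. The tool came down 22.0 mm from the slot floor, which matches full depth.

**Bar:** I slid it under the bridge and crept it forward until the push force rose from about 2 N to 7 N. Then I backed off and lifted clear.

**Last checks:**
- **Gap:** the wrist picture shows the bar's nose about 0.5–1 mm or less from the flange, against the 2.5 mm allowed.
- **Height:** the knob top is within 0.2 mm of its height after seating.
- **Arm and tools:** the arm is clear and touching nothing. I never reached for the other tools, but took no final measurement of them.

**One check disagreed:** after the push, the pictures show the knob leaning about 0.03–0.07 rad away from the bar. By my estimate the play in the hole allows only about 0.05 rad, and the limit is 0.09. I left it, because gripping the knob again could have put too much force on the shank.

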